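Rock the tin feeder's seesaw gate to fill the empty tray

ROBOT

A 7-joint arm with a two-finger parallel gripper is mounted at the origin on the work surface. World frame = base frame: x ahead of the robot, y to its left, z up, the work surface at z = 0. Lengths are in m, angles in rad, forces in N, time in s.
With the tool pointing down it reaches from about 0.425 to 0.925 m from the base axis. Payload 6.8 kg.
Tool frame: the origin (TCP) lies between the finger pads; the fingertips stand 22 mm ahead of it and the grasp point (between the pads) lies 3 mm ahead of it; z points along the fingers, y is the direction in which the jaws open and shut (so a half turn about z gives the same grasp; the last joint's range is limited). The gripper opens to 85 mm and grips with 20 to 120 N. Pads are 22 mm wide; open, the fingers measure 114 mm over their backs; the gripper's body (76 mm by 85 mm) begins 54 mm behind the grasp point. The pads swing forward as they close: fully open they stand 13 mm farther back than shut.
Start: joints at [1.175, 0.477, 0.022, 1.555, -0.011, 1.109, -0.083], TCP at [0.192, -0.647, 0.253] pointing down, gripper open.
Joint ranges: [-2.96, 2.96], [-0.34, 2.1], [-1.41, 1.46], [0.24, 2.44], [-1.37, 4.51], [0.17, 1.92], [-2.96, 2.96]. Speed limits (rad/s): [2.39, 2.39, 3.14, 3.14, 3.14, 3.14, 3.14].

INTERFACE

Orientations are given as a unit quaternion [w, x, y, z].
In Python, from station import bot gives the robot as it stands. The module is installed in compiled form; this text tells all that it offers.
- The arm moves only by the tool drive_tool, never from a script. Its argument "series" is one flat list of numbers, 7 for each row, row after row: the opening, from -1 (shut) to 1 (fully open), then the shift along the tool's x, y, z in mm, then the turn, a rotation vector about the tool's x, y, z in rad. In form: [jaw, x, y, z, wx, wy, wz, jaw, x, y, z, wx, wy, wz, ...]. A call has 1 to 12 rows; each row shifts and turns the commanded pose from where the row before left it, along the tool's axes as they then stand; what a row does not reach is not made up. A row lasts 1/8 s, in which the tool goes at most 62.5 mm and 10.7 degrees, less where a joint would pass 70% of its speed; a pose out of reach is approached as far as the arm can. A call with a gripper value outside its range is refused whole. The fingers move at their own pace and stop on an object; "force" is the grip in N (left out, the last holds). Time passes only in rows, so rows that do not move let the fingers close. It gives the time, the measured TCP pose, the force and the opening at its end, in the units of the state.
- bot.get_obs(): the state, without advancing time (a new reading comes with each control period).
- bot.read_camera(name): name is "side" or "top" or "wrist"; returns a dict with "pixels" (400x640x3 uint8, blue, green, red), "camera_matrix" (3x3 intrinsics, pixels), "rvec" (rotation vector, rad) and "tvec" (3), from world to camera coordinates, as OpenCV has them. Camera axes: x right, y down, z forward; pixel columns grow to the right and rows downward; lengths in m; the calibration is good to about 2 mm. A picture is of the moment at which its call begins. There is no depth.
- bot.hand_in(): hands the job in, once; it reports no verdict.
The state is a dict: "t": time; "q": joint angles; "joint_vel": joint speeds; "joint_torque": joint torques, N m; "eef_pos": TCP position; "tool_rot": TCP orientation; "contact_force": force on the tool from outside, world axes, zero at the start; "torque": the same for the moment, N m; "gripper_width": opening from 0.0 (shut) to 1.0 (fully open).
Only numpy, scipy, OpenCV 4.12 (cv2) and the standard library are available. Lean on these libraries where they do the work, as an engineer would, in place of code of your own. Each camera call takes 0.05 s, during which the arm holds its last target. There are 200 camera calls.

TASK

The three sample tins on the feeder's seesaw gate wait against the closed red shutter. With the fingertips only, first push the empty wooden tray along its lane until it is fully home against the feeder's foot, under the open chute; then press the raised brass paddle beside that chute right down so that the gate rocks over and all three tins roll down the open chute into the tray. Touch neither the tins nor the other things on the counter, do not lift the tray, and leave the gate rocked over and the tray home.

Things in the scene. Friction and masses are not known exactly. Their poses are not given: they have to be found in the camera images.
- feeder: Fixed dark-wood tin feeder. Origin on the counter under the gate's pivot; x points away from the robot at yaw 0, y to the left (to the closed side), z up; yaw within 0.2 rad. The pivot axis is parallel to x, 115 mm up. The tray's lane on the counter runs along y at x = 0, from the foot at y = -175 mm out to y = -450 mm, 162 mm wide between two 12 mm high rails.
- foot (a point): Middle of the face, at the counter, of the 30 mm high dark-wood block under the open chute which stops the tray (feeder x = 0, y = -175 mm). The tray is home when its end wall meets this face.
- chute_lip (a point): Middle of the lip of the open aluminium chute, at its floor: feeder x = 0, y = -200 mm, 71 mm up; the underside there is 66 mm up. The chute rises from here towards the gate to y = -115 mm; its side walls (62 mm over all) reach up to 125 mm above the counter.
- shutter (a point): Top edge, middle, of the red shutter plate (75 mm wide, 5 mm thick) that closes the other chute: feeder y = +127 mm, 170 mm up. Beyond it a second chute and a full crate of tins, all fixed, out to y = +335 mm.
- gate (a joint): Angle of the seesaw gate (rad): 0 tipped 0.2 rad down to the closed side (+y) as at the start, 0.2 level, 0.4 fully rocked over towards the open chute (-y). Aluminium trough 240 mm long (y), 56 mm wide (x), walls 26 mm high inside; tins stand 16 mm above them. It stays at either end with no tins on it and needs 2 to 5 N on the paddle to rock over.
- paddle (a point): Centre of the top of the raised brass paddle, 50 mm (x) by 45 mm (y), 6 mm thick, fixed to the gate on the robot's side near the open chute, 47 mm from the trough's wall (feeder x = -75 mm). 155 mm up at feeder y = -94 mm at the start; 115 mm up at y = -102 mm when fully down. Nothing is beneath but the base, 12 mm high. A like paddle is at the trough's other end.
- tray: Loose empty open tray of light wood, 150 (its x) by 160 (its y) by 55 mm high, walls and floor 5 mm, 0.4 to 0.65 kg, needs 3 to 8 N to push, slides on the counter. Origin at the centre of its underside, axes nearly the feeder's. It stands in the lane 50 to 100 mm short of home; home, its origin is at feeder y = -255 mm and its outer face, the one to push, at y = -335 mm. It passes under the chute's lip.
- tin_1: Copper sample tin, a cylinder 42 mm in diameter and 44 mm long lying along feeder x, 50 to 80 g, on the gate next to the shutter. Origin at its centre, x along the cylinder.
- tin_2: Green sample tin, same size, second on the gate. Origin at its centre.
- tin_3: Dark grey sample tin, same size, third on the gate, nearest the pivot. Origin at its centre.
- mug: Blue mug, 80 mm across, 90 mm high, on the counter behind the gate, bystander. Origin at the centre of its underside.
- jar: Amber glass jar with a white lid, 72 mm across, 110 mm high, behind the gate, bystander. Origin at the centre of its underside.
- canister: Black canister with a brown band, 72 mm across, 120 mm high, behind the gate, bystander. Origin at the centre of its underside.
- tamper: Steel coffee tamper standing on its 58 mm disc, 80 mm high, on the robot's side of the gate's closed half, bystander. Origin at the centre of its underside.
- scoop: Steel measuring spoon with a wooden handle, lying on the counter on the robot's side of the full crate, bystander. Origin under its middle, x along it.
- price_stand: Little red card in a dark wooden block, 80 mm wide, 75 mm high, behind the lane, bystander. Origin at the centre of its underside.
Mind the look-alikes: they are no part of the job. Leave any blue look-alike of the tin_3 alone.

How it is judged:
By the outcome, as a careful person would: the job done as asked, in the order asked, and still so for the second after the job is handed in, with the robot touching nothing.
It also fails if it takes over 48 s, if anything falls off the work surface, if the arm or the gripper's body presses on something with over 40 N, if the wrist force passes 120 N, or if a joint passes its speed limit or range.

## Working session

There is one attempt and no reset: what is moved stays moved. The work goes in short steps, Python scripts to look and compute and a tool call to move; the robot and the scene stay as the last step left them, time stands still between calls to the robot, and variables do not carry over. Pictures are saved under pics/ and viewed, about 8 in all and at most 12, crops included, and the job is handed in when it is done.

Besides the shell and the picture viewer there is one more tool, called after "Emit:" as name(argument=value, ...) on one line, values as JSON. drive_tool: Moves the arm, as the interface text tells. Its arguments: {"type":"object","properties":{"series":{"type":"array"},"force":{"type":"number"}},"required":["series"]}

```bash
mkdir -p pics; cat > h.py <<'E'
import numpy as np, cv2
from station import bot
def cam(n,f=None):
    c=bot.read_camera(n)
    if f: cv2.imwrite('pics/'+f,c['pixels'])
    return c
def ray(c,u,v):
    R=cv2.Rodrigues(np.array(c['rvec'],float))[0];t=np.array(c['tvec'],float).ravel()
    p=cv2.undistortPoints(np.array([[[u,v]]],float),np.array(c['camera_matrix'],float),None)[0,0]
    return -R.T@t, R.T@np.array([p[0],p[1],1])
def at(c,u,v,z):
    o,d=ray(c,u,v); return o+d*(z-o[2])/d[2]
def proj(c,P):
    return cv2.projectPoints(np.array(P,float).reshape(-1,3),np.array(c['rvec'],float),np.array(c['tvec'],float),np.array(c['camera_matrix'],float),None)[0].reshape(-1,2)
E
python3 - <<'E'
from h import *
print(bot.get_obs())
for n in ('side','top'):
    c=cam(n,n+'1.png'); print(n,ray(c,320,200))
E
```

```text
{'t': 0.0, 'q': array([ 1.17490392,  0.4778353 ,  0.02234641,  1.55651694, -0.01149494,
        1.10928151, -0.08310571]), 'joint_vel': array([ 3.62472284e-04,  9.82380252e-04, -6.18867422e-04,  2.02262373e-03,
        2.30343185e-04,  1.16396753e-04,  8.00067178e-05]), 'joint_torque': array([-8.43257221e-04, -5.96445465e+01,  1.60794664e+00, -2.81196481e+01,
        1.26046519e-02,  9.39540449e-03, -1.49475005e-05]), 'eef_pos': array([ 0.1914047 , -0.64668714,  0.25227455]), 'tool_rot': array([-9.32628733e-04,  9.89663513e-01,  1.43405774e-01, -2.11849911e-04]), 'contact_force': array([ 0.03060003, -0.50232565,  0.6664335 ]), 'torque': array([-0.0188522 ,  0.03403684,  0.00538433]), 'gripper_width': 1.0007511853808857}
side (array([ 0.30276266, -0.67248909,  0.82878304]), array([ 0.20662121,  0.71518138, -0.66817924]))
top (array([0.45985057, 0.13896376, 1.11453174]), array([ 0.09374744,  0.02089331, -0.99549329]))
```

View pics/side1.png

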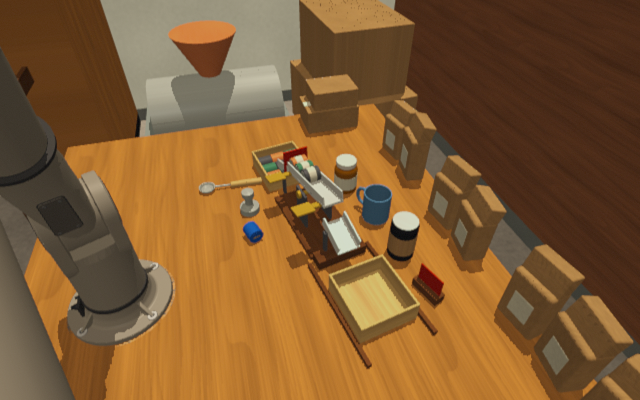

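View pics/top1.png

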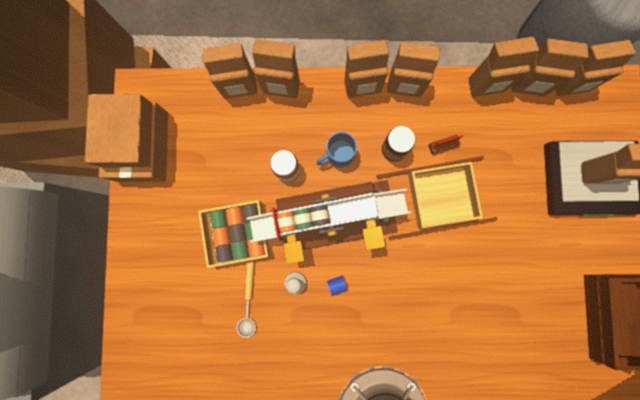

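The side view shows the white open chute at (343,235), the tray at (372,298) and the red shutter at (295,155). The top view shows the tray at (446,197), the raised paddle at (374,236), its twin at (293,250), the shutter at (276,222), and a blue look-alike on the counter at (337,286). There are two paddles. The right one is beside the open chute and the tray, so it is the one I want. I'll check that in an enlarged crop.

```bash
python3 - <<'E'
import cv2
a=cv2.imread('pics/top1.png')[140:280,250:510]
cv2.imwrite('pics/crop1.png',cv2.resize(a,None,fx=3,fy=3,interpolation=cv2.INTER_CUBIC))
E
```

```text
(no output)
```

View pics/crop1.png

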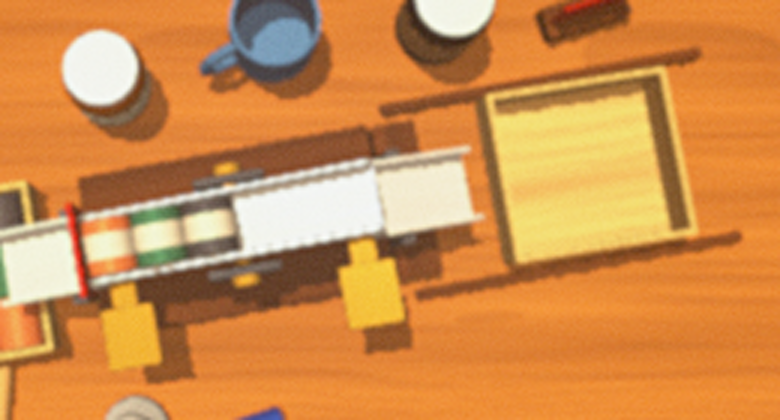

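```bash
python3 - <<'E'
from h import *
from scipy.optimize import least_squares
c=cam('top'); f=lambda u,v,z: at(c,u/3+250,v/3+140,z)
L=[((0.081+.005,-.45,.012),697,53),((-.081-.005,-.45,.012),738,237),((-.075,-.094,.155),373,295),((-.075,.102,.115),132,336),((0,.127,.170),76,252)]
W=np.array([f(u,v,p[2])[:2] for p,u,v in L]);P=np.array([p[:2] for p,_,_ in L])
def T(x,p): 
    C,S=np.cos(x[2]),np.sin(x[2]); p=np.atleast_2d(p); return p@np.array([[C,S],[-S,C]])+x[:2]
r=least_squares(lambda x:(T(x,P)-W).ravel(),[.6,.1,0]); x=r.x
print('feeder',x); print('res mm',(r.fun*1e3).round(1).reshape(-1,2))
K=np.array([f(u,v,.055)[:2] for u,v in [(487,95),(664,68),(694,234),(513,266)]])
print('tray c',K.mean(0),'sides',[np.linalg.norm(K[i]-K[(i+1)%4]).round(4) for i in range(4)])
C,S=np.cos(x[2]),np.sin(x[2]); print('tray corners in feeder mm',((K-x[:2])@np.array([[C,-S],[S,C]])*1e3).round(1))
for n,p in dict(foot=(0,-.175),paddle0=(-.075,-.094),paddle1=(-.075,-.102),push_home=(0,-.335),lane_end=(0,-.45)).items(): print(n,T(x,p).round(4))
np.save('pose.npy',x)
s=cam('side')
print('side check paddle, shutter', proj(s,[[*T(x,(-.075,-.094))[0],.155],[*T(x,(0,.127))[0],.17],[*T(x,(0,-.45))[0],0]]).round(0))
E
```

```text
feeder [0.51589515 0.13936553 0.17386644]
res mm [[ 0.9 -2.9]
 [ 0.8 -3.1]
 [-0.2  2.3]
 [-2.1  2.5]
 [ 0.6  1.2]]
tray c [ 0.57017925 -0.17119025] sides [np.float64(0.1582), np.float64(0.148), np.float64(0.1604), np.float64(0.1516)]
tray corners in feeder mm [[  76.8 -239.6]
 [  72.2 -397.7]
 [ -75.6 -392.1]
 [ -74.5 -231.7]]
foot [[ 0.5462 -0.033 ]]
paddle0 [[0.4583 0.0338]]
paddle1 [[0.4597 0.0259]]
push_home [[ 0.5738 -0.1906]]
lane_end [[ 0.5937 -0.3038]]
side check paddle, shutter [[301. 208.]
 [294. 149.]
 [401. 350.]]
```

Emit:
drive_tool(series=[1, 0, 0, 0, 0, 0, -0.182, 1, 0, 0, 0, 0, 0, -0.182, 1, 0, 0, 0, 0, 0, -0.182, 1, 0, 0, 0, 0, 0, -0.182, 1, 0, 0, 0, 0, 0, -0.182, 1, 0, 0, 0, 0, 0, -0.182, 1, 0, 0, 0, 0, 0, -0.182, 1, 0, 0, 0, 0, 0, -0.182, 1, 0, 0, 0, 0, 0, 0])

```text
t: 1.32
eef_pos: [0.1913, -0.6472, 0.253]
tool_rot: [-0.0, 0.644, 0.765, 0.0]
contact_force: [0.1, -0.7, 0.2]
gripper_width: 0.999
```

```bash
cat > go.py <<'E'
import sys
from h import *
from scipy.spatial.transform import Rotation as Ro
x=np.load('pose.npy'); a=[float(v) for v in sys.argv[1:4]] # feeder mm target
o=bot.get_obs(); w,i,j,k=o['tool_rot']; R=Ro.from_quat([i,j,k,w])
C,S=np.cos(x[2]),np.sin(x[2]); F=np.array([[C,-S,0],[S,C,0],[0,0,1]])
tgt=F@np.array(a)/1e3+[x[0],x[1],0]
want=Ro.from_matrix(F@np.array([[0,1,0],[1,0,0],[0,0,-1]]))
print('t',o['t'],'now feeder mm',(F.T@(o['eef_pos']-[x[0],x[1],0])*1e3).round(1),'F',o['contact_force'].round(1),'w',round(o['gripper_width'],2))
print('tool delta mm',(R.inv().apply(tgt-o['eef_pos'])*1e3).round(1),'turn',(R.inv()*want).as_rotvec().round(3))
E
python3 go.py 0 -445 250
```

```text
t 1.325 now feeder mm [-455.7 -718.6  253. ] F [ 0.1 -0.7  0.2] w 1.0
tool delta mm [274.8 455.    3.3] turn [ 0.    -0.001 -0.003]
```

Emit:
drive_tool(series=[1, 23, 38, 0, 0, 0, 0, 1, 23, 38, 0, 0, 0, 0, 1, 23, 38, 0, 0, 0, 0, 1, 23, 38, 0, 0, 0, 0, 1, 23, 38, 0, 0, 0, 0, 1, 23, 38, 0, 0, 0, 0, 1, 23, 38, 0, 0, 0, 0, 1, 23, 38, 0, 0, 0, 0, 1, 23, 38, 0, 0, 0, 0, 1, 23, 38, 0, 0, 0, 0, 1, 23, 38, 0, 0, 0, 0, 1, 22, 37, 0, 0, 0, 0])

```text
t: 2.82
eef_pos: [0.5934, -0.297, 0.2532]
tool_rot: [-0.0, 0.645, 0.764, -0.0]
contact_force: [-0.6, -0.3, -0.3]
gripper_width: 0.998
```

```bash
python3 go.py 0 -445 36
```

```text
t 2.825 now feeder mm [   0.9 -443.2  253.2] F [-0.6 -0.3 -0.3] w 1.0
tool delta mm [ -1.8  -0.8 217.2] turn [-0.     0.    -0.005]
```

Emit:
drive_tool(series=[1, 0, 0, 40, 0, 0, 0, 1, 0, 0, 40, 0, 0, 0, 1, 0, 0, 40, 0, 0, 0, 1, 0, 0, 40, 0, 0, 0, 1, 0, 0, 30, 0, 0, 0, 1, 0, 0, 17, 0, 0, 0, 1, 0, 0, 10, 0, 0, 0, 1, 0, 0, 0, 0, 0, 0])

```text
t: 3.82
eef_pos: [0.5926, -0.2981, 0.0364]
tool_rot: [0.0, 0.644, 0.765, -0.0]
contact_force: [-0.1, -0.4, -0.1]
gripper_width: 0.999
```

```bash
python3 go.py 0 -346 36; python3 - <<'E'
from h import *
c=cam('top')['pixels'][140:280,300:510]
s=cam('side')['pixels'][200:400,250:480]
a=cv2.resize(c,(800,533)); b=cv2.resize(s,(690,600)); 
cv2.imwrite('pics/s2.png',b)
E
```

```text
t 3.825 now feeder mm [-1.000e-01 -4.441e+02  3.640e+01] F [-0.1 -0.4 -0.1] w 1.0
tool delta mm [98.1 -0.   0.4] turn [-0.     0.    -0.002]
```

View pics/s2.png

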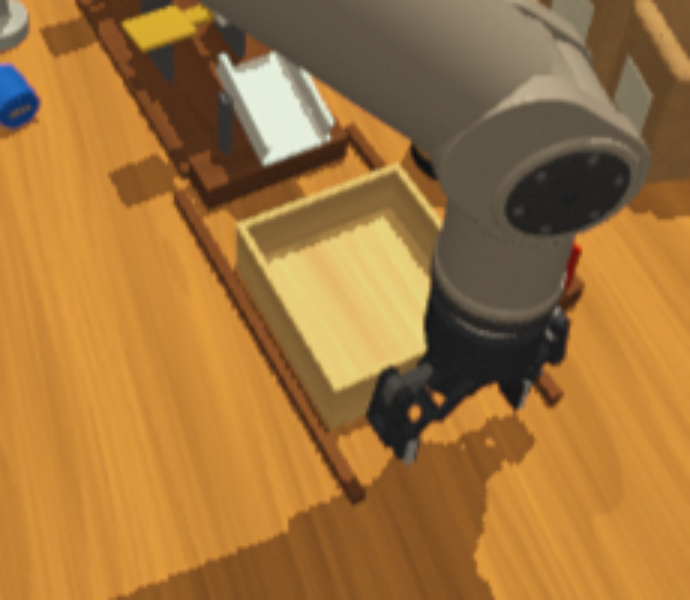

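The crop shows both fingertips behind the tray's outer face at about (405,450) and (515,395), inside the rails. The lane to the foot at (280,180) is clear, so I'll push gently.

Emit:
drive_tool(series=[1, 10, 0, 0, 0, 0, 0, 1, 10, 0, 0, 0, 0, 0, 1, 8, 0, 0, 0, 0, 0, 1, 8, 0, 0, 0, 0, 0, 1, 8, 0, 0, 0, 0, 0, 1, 8, 0, 0, 0, 0, 0, 1, 8, 0, 0, 0, 0, 0, 1, 8, 0, 0, 0, 0, 0, 1, 6, 0, 0, 0, 0, 0, 1, 4, 0, 0, 0, 0, 0, 1, 2, 0, 0, 0, 0, 0, 1, 0, 0, 0, 0, 0, 0])

```text
t: 5.42
eef_pos: [0.5788, -0.2191, 0.0364]
tool_rot: [0.0, 0.643, 0.766, 0.0]
contact_force: [0.8, -2.2, 1.3]
gripper_width: 0.999
```

```bash
python3 go.py 0 -346 36
```

```text
t 5.425 now feeder mm [  -0.  -363.9   36.4] F [ 0.8 -2.2  1.3] w 1.0
tool delta mm [17.9  0.   0.4] turn [ 0.    -0.    -0.001]
```

Emit:
drive_tool(series=[1, 3, 0, 0, 0, 0, 0, 1, 3, 0, 0, 0, 0, 0, 1, 3, 0, 0, 0, 0, 0, 1, 3, 0, 0, 0, 0, 0, 1, 2, 0, 0, 0, 0, 0])

```text
t: 6.05
eef_pos: [0.5763, -0.2052, 0.0364]
tool_rot: [0.0, 0.643, 0.766, 0.0]
contact_force: [0.8, -4.4, 2.9]
gripper_width: 1.001
```

```bash
python3 go.py 0 -346 36
```

```text
t 6.05 now feeder mm [-1.000e-01 -3.499e+02  3.640e+01] F [ 0.8 -4.4  2.9] w 1.0
tool delta mm [3.9 0.1 0.4] turn [ 0.     0.    -0.001]
```

Emit:
drive_tool(series=[1, 2, 0, 0, 0, 0, 0, 1, 2, 0, 0, 0, 0, 0])

```text
t: 6.3
eef_pos: [0.576, -0.2028, 0.0364]
tool_rot: [0.001, 0.643, 0.766, -0.0]
contact_force: [3.3, -10.7, 0.7]
gripper_width: 1.004
```

Emit:
drive_tool(series=[1, 2, 0, 0, 0, 0, 0, 1, 1, 0, 0, 0, 0, 0])

```text
t: 6.55
eef_pos: [0.576, -0.2028, 0.0367]
tool_rot: [0.003, 0.644, 0.765, -0.001]
contact_force: [4.3, -15.5, -0.3]
gripper_width: 0.999
```

The force rose to 16 N with no movement, so the tray has stopped, as it would against the foot. I'll back off, lift and check.

Emit:
drive_tool(series=[-1, -15, 0, 0, 0, 0, 0, -1, -25, 0, 0, 0, 0, 0, -1, -25, 0, 0, 0, 0, 0, -1, 0, 0, -40, 0, 0, 0, -1, 0, 0, -50, 0, 0, 0, -1, 0, 0, -50, 0, 0, 0, -1, 0, 0, -50, 0, 0, 0, -1, -20, -50, -30, 0, 0, 0, -1, -10, -55, 0, 0, 0, 0, -1, 0, -55, 0, 0, 0, 0, -1, 0, 0, 0, 0, 0, 0])

```text
t: 7.92
eef_pos: [0.4293, -0.3201, 0.2553]
tool_rot: [-0.002, 0.645, 0.764, -0.001]
contact_force: [0.3, 0.4, 0.0]
gripper_width: 0.002
```

```bash
python3 go.py -80 -94 220; python3 - <<'E'
from h import *
c=cam('top'); s=cam('side')
b=cv2.resize(s['pixels'][130:370,220:480],(650,600),interpolation=cv2.INTER_CUBIC); cv2.imwrite('pics/s3.png',b)
a=cv2.resize(c['pixels'][140:280,250:510],(780,420),interpolation=cv2.INTER_CUBIC); cv2.imwrite('pics/t3.png',a)
E
```

```text
t 7.925 now feeder mm [-164.8 -437.5  255.3] F [0.3 0.4 0. ] w 0.0
tool delta mm [343.9  83.1  35.7] turn [-0.004 -0.002 -0.005]
```

View pics/t3.png

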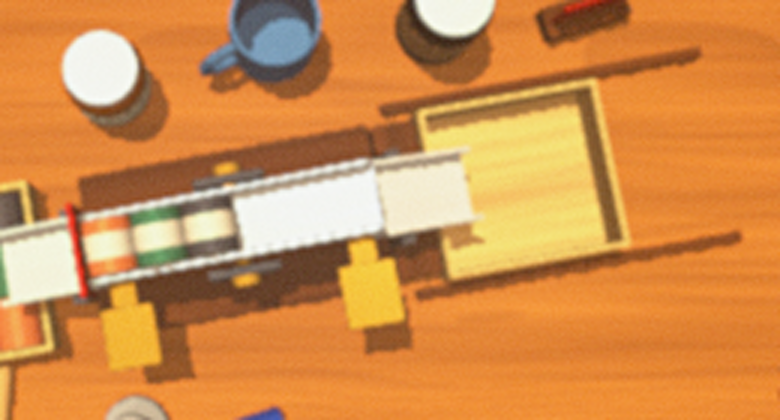

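View pics/s3.png

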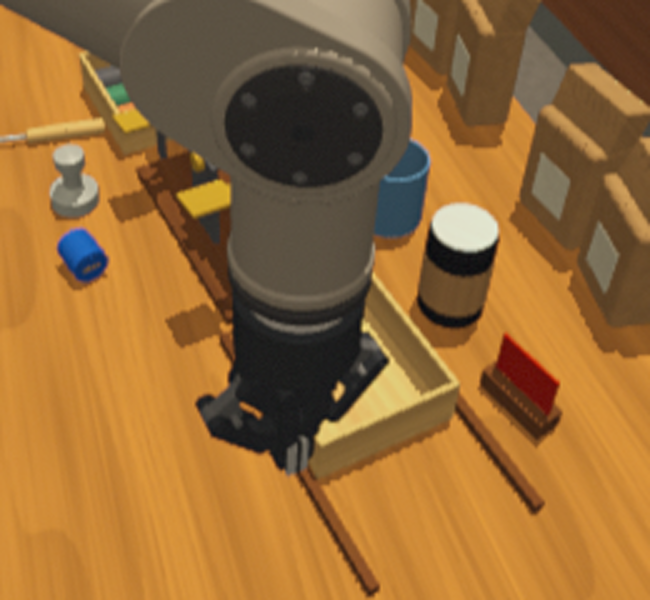

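The top crop shows the tray under the chute lip with its corners at (418,113), (597,81), (628,243) and (448,280). The tins, shutter and gate are unchanged, and the raised paddle is centred at (373,295).

```bash
python3 - <<'E'
from h import *
x=np.load('pose.npy');c=cam('top');C,S=np.cos(x[2]),np.sin(x[2])
for u,v in [(418,113),(597,81),(628,243),(448,280)]:
    print(((at(c,u/3+250,v/3+140,.055)[:2]-x[:2])@np.array([[C,-S],[S,C]])*1e3).round(1))
E
```

```text
[  72.1 -176.7]
[  71.6 -337.3]
[ -72.9 -334. ]
[ -76.3 -173.8]
```

The tray's outer face measures y ≈ -335.7 mm against -335 for home, and it is square. Next is the paddle.

Emit:
drive_tool(series=[-1, 34, 9, 0, 0, 0, 0, -1, 34, 9, 0, 0, 0, 0, -1, 34, 9, 0, 0, 0, 0, -1, 34, 9, 0, 0, 0, 0, -1, 34, 9, 0, 0, 0, 0, -1, 34, 9, 0, 0, 0, 0, -1, 34, 9, 0, 0, 0, 0, -1, 34, 8, 0, 0, 0, 0, -1, 34, 8, 0, 0, 0, 0, -1, 34, 8, 0, 0, 0, 0, -1, 0, 0, 20, 0, 0, 0, -1, 0, 0, 25, 0, 0, 0])

```text
t: 9.57
eef_pos: [0.462, 0.0331, 0.2111]
tool_rot: [-0.0, 0.642, 0.767, 0.001]
contact_force: [-1.1, -0.3, -0.0]
gripper_width: 0.003
```

```bash
python3 go.py -78 -97 190; python3 - <<'E'
from h import *
s=cam('side');print(s['pixels'].shape)
b=cv2.resize(s['pixels'][120:300,200:400],(660,594),interpolation=cv2.INTER_CUBIC); cv2.imwrite('pics/s4.png',b)
E
```

```text
t 9.575 now feeder mm [-71.4 -95.4 211.1] F [-1.1 -0.3 -0. ] w 0.0
tool delta mm [-1.6 -6.6 21.1] turn [ 0.002 -0.002  0.003]
(400, 640, 3)
```

View pics/s4.png

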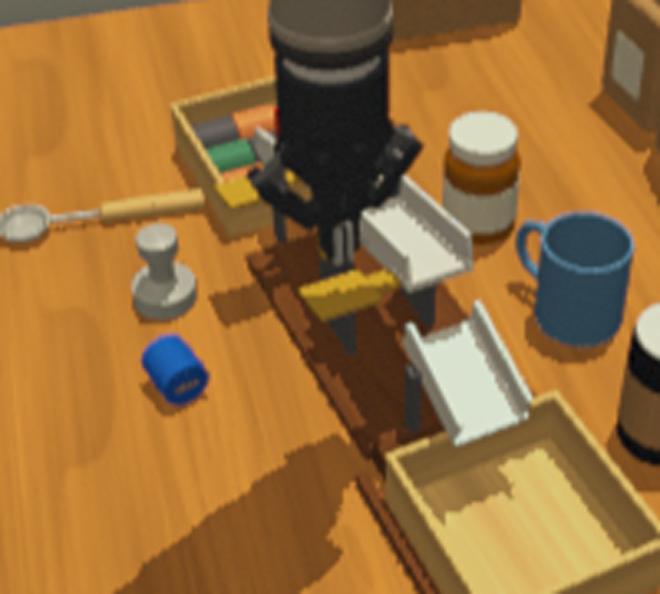

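The fingertips are above the near edge of the paddle, at about (340,240) with the paddle at (345,290). The finger knuckles spread over the trough, so I'll turn the jaws 90° to lie along the gate and keep them clear of the tins.

Emit:
drive_tool(series=[-1, 0, 0, 0, 0, 0, 0.175, -1, 0, 0, 0, 0, 0, 0.175, -1, 0, 0, 0, 0, 0, 0.175, -1, 0, 0, 0, 0, 0, 0.175, -1, 0, 0, 0, 0, 0, 0.175, -1, 0, 0, 0, 0, 0, 0.175, -1, 0, 0, 0, 0, 0, 0.175, -1, 0, 0, 0, 0, 0, 0.175, -1, 0, 0, 0, 0, 0, 0.171, -1, -7, 2, 0, 0, 0, 0, -1, 0, 0, 15, 0, 0, 0, -1, 0, 0, 0, 0, 0, 0])

```text
t: 11.12
eef_pos: [0.4534, 0.0271, 0.1949]
tool_rot: [-0.0, 0.996, 0.087, -0.001]
contact_force: [0.4, 0.0, 0.0]
gripper_width: 0.0
```

```bash
python3 go.py -78 -97 137
```

```text
t 11.125 now feeder mm [-80.9 -99.8 194.9] F [0.4 0.  0. ] w 0.0
tool delta mm [ 3.1 -2.7 57.9] turn [-0.003  0.002 -1.57 ]
```

Emit:
drive_tool(series=[-1, 2, -2, 10, 0, 0, 0, -1, 0, 0, 6, 0, 0, 0, -1, 0, 0, 6, 0, 0, 0, -1, 0, 0, 6, 0, 0, 0, -1, 0, 0, 6, 0, 0, 0, -1, 0, 0, 6, 0, 0, 0, -1, 0, 0, 6, 0, 0, 0, -1, 0, 0, 6, 0, 0, 0, -1, 0, 0, 5, 0, 0, 0, -1, 0, 0, 3, 0, 0, 0, -1, 0, 0, 0, 0, 0, 0])

```text
t: 12.5
eef_pos: [0.4562, 0.0295, 0.1383]
tool_rot: [0.001, 0.996, 0.086, -0.0]
contact_force: [-9.5, -2.3, 31.2]
gripper_width: -0.003
```

```bash
python3 go.py -78 -102 137;  python3 - <<'E'
from h import *
c=cam('top'); s=cam('side')
b=cv2.resize(s['pixels'][120:340,200:440],(640,587),interpolation=cv2.INTER_CUBIC); cv2.imwrite('pics/s5.png',b)
E
```

```text
t 12.5 now feeder mm [-77.8 -97.8 138.3] F [-9.5 -2.3 31.2] w -0.0
tool delta mm [-0.2  4.1  1.3] turn [ 1.000e-03  1.000e-03 -1.572e+00]
```

View pics/s5.png

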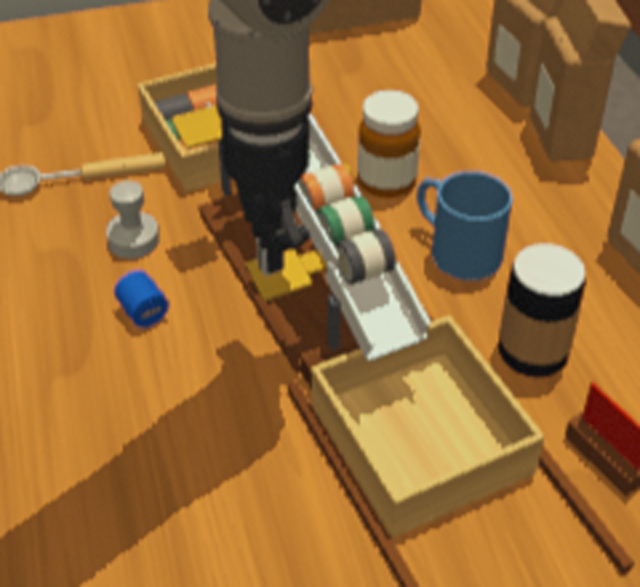

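The paddle is fully down at its stop and the gate has rocked over. The three tins are rolling at (330,185), (348,215) and (367,255). I'll ease the force and hold.

Emit:
drive_tool(series=[-1, 0, 0, -2, 0, 0, 0, -1, 0, 0, 0, 0, 0, 0, -1, 0, 0, 0, 0, 0, 0, -1, 0, 0, 0, 0, 0, 0, -1, 0, 0, 0, 0, 0, 0, -1, 0, 0, 0, 0, 0, 0, -1, 0, 0, 0, 0, 0, 0, -1, 0, 0, 0, 0, 0, 0, -1, 0, 0, 0, 0, 0, 0, -1, 0, 0, 0, 0, 0, 0, -1, 0, 0, 0, 0, 0, 0, -1, 0, 0, 0, 0, 0, 0])

```text
t: 14.1
eef_pos: [0.4561, 0.0295, 0.1388]
tool_rot: [0.0, 0.996, 0.086, 0.0]
contact_force: [-2.5, -1.5, 11.0]
gripper_width: 0.0
```

Emit:
drive_tool(series=[-1, 0, 0, -5, 0, 0, 0, -1, 0, 0, -15, 0, 0, 0, -1, 0, 0, -30, 0, 0, 0, -1, 0, 0, -40, 0, 0, 0, -1, 0, 0, -40, 0, 0, 0, -1, -15, 0, -20, 0, 0, 0, -1, -15, 0, 0, 0, 0, 0, -1, 0, 0, 0, 0, 0, 0])

```text
t: 15.1
eef_pos: [0.4251, 0.0239, 0.2878]
tool_rot: [0.0, 0.996, 0.086, -0.001]
contact_force: [0.0, -0.9, 0.2]
gripper_width: -0.003
```

```bash
python3 - <<'E'
from h import *
o=bot.get_obs();print(o['t'],o['eef_pos'],o['contact_force'])
c=cam('top'); s=cam('side')
b=cv2.resize(s['pixels'][120:340,200:440],(400,367)); a=cv2.resize(c['pixels'][140:280,250:510],(780,420))[:,:]
b2=cv2.resize(s['pixels'][140:340,260:440],(0,0),fx=.9,fy=.9)
out=np.zeros((600,780,3),np.uint8); out[:420]=a; out[420:600,:162]=b2
cv2.imwrite('pics/f.png',out)
E
```

```text
15.1 [0.42509315 0.02386351 0.28775161] [ 0.02476269 -0.92684381  0.22177167]
```

View pics/f.png

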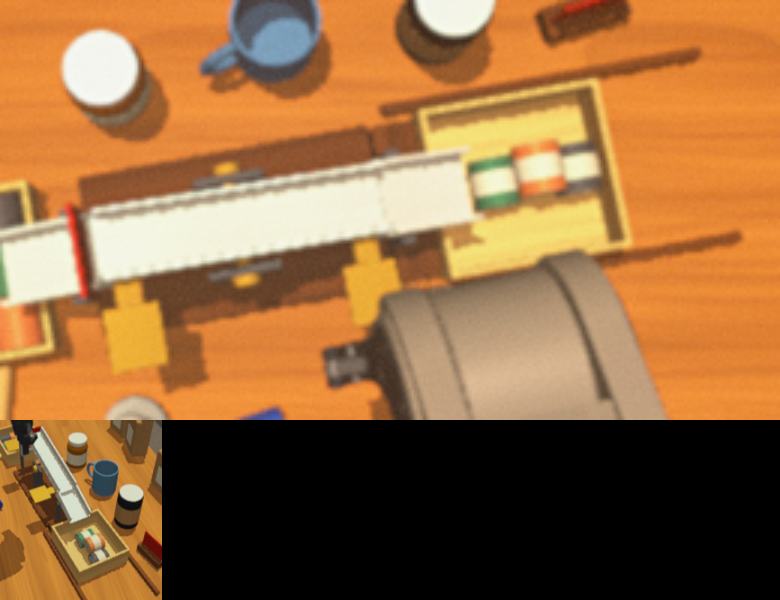

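The trough is empty and all three tins are in the tray at (493,182), (540,167) and (580,167). The tray corners are unchanged at (597,81) and (628,243), and the gate is rocked over. I'll wait a second and check that it has settled.

Emit:
drive_tool(series=[-1, 0, 0, 0, 0, 0, 0, -1, 0, 0, 0, 0, 0, 0, -1, 0, 0, 0, 0, 0, 0, -1, 0, 0, 0, 0, 0, 0, -1, 0, 0, 0, 0, 0, 0, -1, 0, 0, 0, 0, 0, 0, -1, 0, 0, 0, 0, 0, 0, -1, 0, 0, 0, 0, 0, 0])

```text
t: 16.2
eef_pos: [0.4265, 0.0242, 0.2883]
tool_rot: [0.0, 0.996, 0.086, 0.0]
contact_force: [0.2, 0.6, -0.5]
gripper_width: -0.002
```

```bash
python3 - <<'E'
from h import *
s=cam('side');c=cam('top')
old=cv2.imread('pics/f.png')[:420,:780]; new=cv2.resize(c['pixels'][140:280,250:510],(780,420))
d=cv2.absdiff(cv2.GaussianBlur(old,(0,0),4),cv2.GaussianBlur(new,(0,0),4)).max(2); print('max change',d.max(), np.unravel_index(d.argmax(),d.shape))
t0=cv2.imread('pics/top1.png');k=(0,0)
d=cv2.absdiff(cv2.GaussianBlur(t0,k,1.5),cv2.GaussianBlur(c['pixels'],k,1.5)).max(2)
for n,(u,v) in dict(mug=(340,150),jar=(284,165),can=(400,142),tamper=(295,284),scoop=(247,300),stand=(446,144),blue=(337,286)).items(): print(n,d[v-15:v+15,u-15:u+15].max())
cv2.imwrite('pics/g.png',np.hstack([cv2.resize(s['pixels'][230:340,300:420],(480,440),interpolation=cv2.INTER_CUBIC),cv2.resize(c['pixels'][160:240,390:470],(300,300))[:,:300] if 0 else cv2.resize(c['pixels'][160:250,385:465],(300,440),interpolation=cv2.INTER_CUBIC)]))
E
```

```text
max change 30 (np.int64(285), np.int64(414))
mug 3
jar 3
can 3
tamper 51
scoop 3
stand 3
blue 3
```

View pics/g.png

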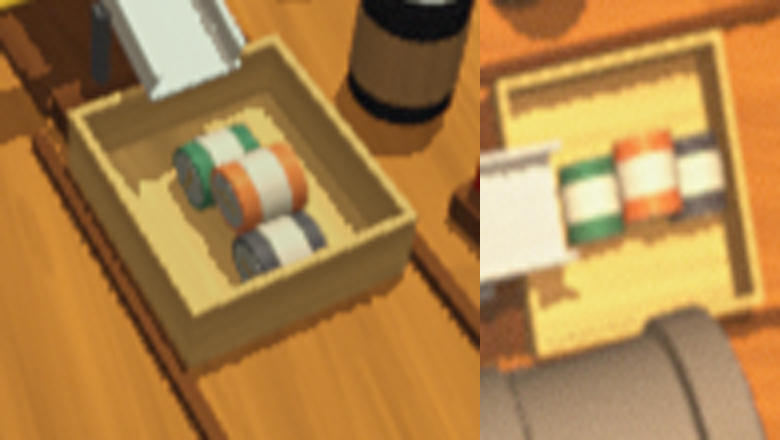

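```bash
python3 - <<'E'
from h import *
c=cam('top');t0=cv2.imread('pics/top1.png')
d=cv2.absdiff(cv2.GaussianBlur(t0,(0,0),1.5),cv2.GaussianBlur(c['pixels'],(0,0),1.5)).max(2)[262:300,275:315]
print(d[::3].max(1)); print('tamper body',d[12:,5:32].max())
E
```

```text
[48 68 56 21  3  3  3  2  3  3  3  2  2]
tamper body 3
```

The change near the tamper is only the second paddle and its shadow. The tamper itself hasn't moved, so I'm handing in.

```bash
python3 -c "
from station import bot
print(bot.hand_in(), bot.get_obs()['t'])"
```

```text
the job is handed in; nothing more can be done
the job is handed in; nothing more can be done
```

The job is done and handed in at about 16 s of the 48 s allowed. I pushed the tray home with the open fingertips, then pressed the raised brass paddle beside the open chute right down with the closed fingertips. The gate rocked over and all three tins rolled into the tray.

**Tray:** it stopped firmly against the foot at about 16 N. Its outer face measured y ≈ -336 mm against -335 mm for home, and it had not moved after the tins landed.

**Gate:** the press reached the stop at about 31 N, and the gate stayed rocked over after I let go.

**Tins:** all three are in the tray and did not move over the last second. The copper one rests propped on the green and grey ones instead of on the tray floor.

**Other objects:** the mug, jar, canister, tamper, scoop, price stand and blue look-alike show no change in the top view. One check first flagged the tamper, but that was only the second paddle and its shadow moving.

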